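# Check a repaired stop-button box and snap its terminal cover on

## Task

This repaired stop-button box sits in its cradle with the terminal bay still open; before it is closed, check its button: push the mushroom button down until it latches and stays down by itself when you let go, then twist its head clockwise and release it so that it springs back up. Then take the loose terminal cover lying beside the box, press it onto the open bay until both catches snap and it lies flush on the rubber seal, and go on pressing it firmly into the seal: the program finishes while the gripper is still pressing the cover down. Leave the screw tin, the screwdriver, the multimeter and the tweezers where they are.

Things in the scene. Friction and masses are not known exactly. Their poses are not given: they have to be found in the camera images.
- stopbox: Grey plastic box, 84 mm (x) by 176 mm (y), fixed in a low 112 x 196 mm aluminium cradle; it cannot be pushed away. Origin on the desk under its centre, z up. Its flat top is 60 mm above the desk. The mushroom button stands 46 mm from the centre at +y, the open terminal bay lies at -y (42 mm); a black cable gland sticks 18 mm out of the -y end, 34 mm up.
- stop_top (a point): Top centre of the mushroom button's round black head, 40 mm across, 16 mm thick (grip its sides, in any direction). Moves and turns with the head. Up: this point is 96 mm above the desk, the head's underside 20 mm above the box top; latched: 6 mm lower. Under the head a steel collar nut, 33 mm across, stands 9 mm above the box top.
- stop (a joint): How far the button is pushed down, m: 0 up, about 0.006 latched. Its spring needs 4 N to start moving and 9 N at the bottom stop (0.008). It latches when pushed past 0.0065, stays at about 0.006 when let go, and cannot be pulled up.
- stop_head (a joint): Angle of the button's head, rad: 0 at rest, grows clockwise seen from above (arrows on its top), stops at 1.2; it cannot turn the other way. Turned past 0.8 with the button latched, the latch is freed and the button springs up 6 mm as soon as it is let go; a weak spring turns the head back to 0.
- bay (a point): Centre of the terminal bay's mouth, at the top of the 2 mm black rubber seal round it (62 mm above the desk). x across the box, y along it. The mouth is 62 mm (x) by 70 mm (y), wide enough for the cover's skirt; black sprung catches sit in its sides at -x and +x, their noses 7 mm below the seal's top.
- seal: The rubber seal round the mouth, fixed to the box and stiff. Origin in the middle of the mouth at the box top; its upper face is 2 mm higher.
- catch_near (a joint): Travel of the bay's catch at -x, m: 0 sprung in, grows to about 0.003 while a ridge of the cover pushes past it.
- catch_far (a joint): The same for the catch at +x.
- cover_hump (a point): Centre, half-way up, of the raised hump of the loose grey terminal cover (about 90 g). Hump: 34 mm in x (grip it across this), 60 mm in y, 16 mm high, upright sides; it stands on the middle of the cover's plate, so this point is 8 mm above the plate's upper face. At the start it is 32 mm above the desk, the cover standing level; snapped home, 12 mm above bay.
- cover: The same cover; origin at the foot of its skirt, 32 mm under the hump's centre. Plate 78 (x) x 86 (y) x 4 mm; skirt 20 mm deep below it, snap ridges at -x and +x. It fits the bay x along x, either way round, with 3 mm play. The ridges meet the catches with the plate 10 mm above the seal; about 12 N (10 to 18) pushes them past, the force drops suddenly, the plate lands on the seal and stays.
- screw_tin: Round open tin of screws, 61 mm across, 21 mm high; bystander. The cover and the tin may have changed places.
- driver: Precision screwdriver, 140 mm long, 12 mm thick, lying on the desk at the robot's side of the cover; bystander.
- meter: Multimeter, 142 x 69 x 44 mm, to the left of the box; bystander.
- tweezers: Steel tweezers, 123 mm long, 10 mm high, lying behind the cover; bystander.
There are look-alikes about, which are no part of the job. Of the things shaped like the cover, the grey one is meant.

How it is judged:
On the way, in this order (a step that is already met when the one before it is completed fails the run):
1. with the bay still open, the mushroom button stays latched down by itself, the fingers off the box (value of joint stop above 0.0045 m and contact force between each of the arm, the fingers and stopbox below 0.1 N and horizontal distance between cover_hump and bay above 0.06 m), for 0.2 s.
2. with the bay still open, the button has been twisted and is back up (value of joint stop below 0.0015 m and value of joint stop_head below 0.3 rad and horizontal distance between cover_hump and bay above 0.06 m), for 0.2 s.
At the end, for the whole second after the job is handed in: The cover is snapped onto the bay: square (within 0.08 rad), level (0.04 rad), centred within 4 mm and its plate within 1.5 mm of the seal, both catches sprung back in (under 1.5 mm), the button up (under 1.5 mm), and the gripper is still pressing the cover onto the seal with more than 4 N (z of cover_hump in the frame of bay between 0.009 and 0.0135 m and horizontal distance between cover_hump and bay below 0.004 m and angle between the x axis of cover_hump and the x axis of bay, either way round below 0.08 rad and angle between the z axis of cover_hump and the z axis of bay, either way round below 0.04 rad and value of joint each of catch_near, catch_far, stop below 0.0015 m and contact force between cover and seal above 4 N and contact force between the fingers and cover above 2 N and linear speed of cover below 0.02 m/s); the arm keeps its last pose, push and grip.
It fails at once if a bystander (tin, screwdriver, multimeter, tweezers) moved more than 3 cm (distance of any of screw_tin, driver, meter, tweezers from where it was at the start of the episode above 0.03 m).
It also fails if it takes over 64 s, if anything falls off the work surface, if the arm or the gripper's body presses on something with over 40 N, if the wrist force passes 120 N, or if a joint passes its speed limit or range.

## Robot

A 6-joint arm with a two-finger parallel gripper is mounted at the origin on a cart in front of the work surface, level with it; the furniture and walls round the work are solid. World frame = base frame: x ahead of the robot, y to its left, z up, the work surface at z = 0. Lengths are in m, angles in rad, forces in N, time in s.
With the tool pointing down it reaches from about 0.425 to 0.95 m from the base axis. Payload 3.5 kg.
Tool frame: the origin (TCP) lies at the very end of the fingers, on their centre line; the grasp point (between the pads) lies 19 mm behind it (ctrl.grip_point_offset is the distance from the TCP to the grasp point, in m); z points along the fingers, y is the line along which they close (so a half turn about z gives the same grasp; the last joint's range is limited). The gripper opens to 85 mm and grips with 20 to 120 N. Pads are 22 mm wide; open, the fingers measure 114 mm over their backs; the gripper's body (76 mm by 85 mm) begins 54 mm behind the grasp point. The pads swing forward as they close: fully open they stand 13 mm farther back than shut.
Start: joints at [-1.488, 0.286, 1.577, -0, 1.279, -0.15], TCP at [0.156, -0.657, 0.231] pointing down, gripper open.
Joint ranges: [-2.77, 2.77], [-0.9, 2.22], [0.21, 2.48], [-1.53, 4.67], [0.24, 2.81], [-2.84, 2.84]. Speed limits (rad/s): [2.79, 2.79, 3.14, 3.14, 3.14, 3.14].

## Interface

Orientations are given as a unit quaternion [x, y, z, w].
In Python, from plant import ctrl gives the robot as it stands. The module is installed in compiled form; this text tells all that it offers.
- The arm moves only by the shell command python3 -m pendant 'ROWS' [OPENING] [FORCE]. ROWS is JSON, a list of rows, each an object of numbers: "dx", "dy", "dz": the shift along the tool's x, y, z in cm; "twist": the turn about the tool's z in degrees. A call has 1 to 10 rows; each row is the pose to reach, as a shift and turn from the pose commanded when the call began, along the tool's axes at that moment; what a row does not reach only later rows make up. A row lasts 1/8 s, in which the tool goes at most 62.5 mm and 10.7 degrees, less where a joint would pass 70% of its speed; a pose out of reach is approached as far as the arm can. A call with a gripper value outside its range is refused whole. OPENING is the opening in per cent of the stroke, from 0 (shut) to 100 (fully open), set as the call begins (- or left out, the last holds). The fingers move at their own pace and stop on an object; FORCE is the grip in N (left out, the last holds). Time passes only in rows, so rows that repeat a pose let the fingers close. It gives the time, the measured TCP pose, the force, the opening and the grip force at its end, in the units of the state.
- ctrl.get_state(): the state, without advancing time (a new reading comes with each control period).
- ctrl.read_camera(name): name is "scene" or "top" or "wrist"; returns a dict with "img" (400x640x3 uint8, red, green, blue), "depth" (400x640 float32, m along the optical axis (not along the pixel's ray), 0 where there is no reading), "camera_matrix" (3x3 intrinsics, pixels), "xyz" and "rotation" of the camera in the world; the wrist camera has in their place "tool_from_camera" (4x4, takes a point from camera to tool coordinates, whose origin is the TCP and whose axes are the flange's). Camera axes: x right, y up, looking along -z (the intrinsics and any distortion apply to the point x, -y, -z); pixel columns grow to the right and rows downward; lengths in m; the calibration is good to about 2 mm. A picture is of the moment at which its call begins: read the wrist's pose just before it.
- ctrl.sign_off(): hands the job in; it is judged then, once.
The state is a dict: "time": time; "qpos": joint angles; "dq": joint speeds; "joint_efforts": joint torques, N m; "eef_pos": TCP position; "tcp_rot": TCP orientation; "contact_force": force on the tool from outside, world axes, zero at the start; "wrist_torque": the same for the moment, N m; "opening": opening from 0.0 (shut) to 1.0 (fully open); "finger_force": force on a finger pad.
Only numpy, scipy, OpenCV 4.12 (cv2) and the standard library are available. Lean on these libraries where they do the work, as an engineer would, in place of code of your own. Each camera call takes 0.05 s, during which the arm holds its last target. There are 200 camera calls.

## Working session

There is one attempt and no reset: what is moved stays moved. The work goes in short steps, Python scripts to look and compute and a shell command to move; the robot and the scene stay as the last step left them, time stands still between calls to the robot, and variables do not carry over. Pictures are saved under pics/ and viewed, at most 10 in all, crops included, and the job is handed in when it is done.

```bash
mkdir -p pics; cat > h.py <<'E'
import numpy as np,cv2
from plant import ctrl
from scipy.spatial.transform import Rotation as R
def cam(n):
    s=ctrl.get_state(); c=ctrl.read_camera(n); K=np.array(c["camera_matrix"])
    if n=="wrist":
        T=np.eye(4);T[:3,:3]=R.from_quat(s["tcp_rot"]).as_matrix();T[:3,3]=s["eef_pos"]
        M=T@np.array(c["tool_from_camera"]); o=M[:3,3];Rm=M[:3,:3]
    else: o=np.array(c["xyz"]);Rm=np.array(c["rotation"]);
    if Rm.shape!=(3,3): Rm=R.from_quat(Rm).as_matrix()
    return c,K,o,Rm
def ray(K,o,Rm,u,v,z):
    d=Rm@np.array([(u-K[0,2])/K[0,0],-(v-K[1,2])/K[1,1],-1]); return o+d*(z-o[2])/d[2]
def cloud(c,K,o,Rm):
    D=c["depth"];v,u=np.mgrid[:D.shape[0],:D.shape[1]]
    P=np.stack([(u-K[0,2])/K[0,0]*D,-(v-K[1,2])/K[1,1]*D,-D],-1)
    return P@Rm.T+o
def save(n,img): cv2.imwrite("pics/"+n+".png",img[...,::-1])
E
python3 - <<'E'
from h import *
for n in("top","scene"):
    c,K,o,Rm=cam(n); save(n+"0",c["img"]); np.savez(n+"0.npz",img=c["img"],depth=c["depth"],K=K,o=o,R=Rm); print(n,K.tolist(),o,Rm.tolist(),[k for k in c])
print(ctrl.get_state())
E
```

```text
top [[384.2926048713411, 0.0, 314.07058138151876], [0.0, 384.2926048713411, 199.15604060199462], [0.0, 0.0, 1.0]] [0.40114159 0.03018026 1.26778331] [[-0.010414133205037202, 0.9977925100698717, -0.06558698558443533], [-0.9999230036982742, -0.009948856623942126, 0.007416665483734531], [0.006747777753387956, 0.0656591737713888, 0.9978192924548261]] ['img', 'depth', 'camera_matrix', 'xyz', 'rotation']
scene [[475.84263646958834, 0.0, 318.3037661291972], [0.0, 475.84263646958834, 191.41677555516083], [0.0, 0.0, 1.0]] [-0.4694086 -0.8313209  0.722351 ] [[0.6719779636455457, 0.32618252227846717, -0.6648688431073027], [-0.740528783036901, 0.3055560403167705, -0.5985420851701431], [0.007920723999249202, 0.8945616068141944, 0.4468744720224398]] ['img', 'depth', 'camera_matrix', 'xyz', 'rotation']
{'time': 0.1, 'qpos': array([-1.48802925e+00,  2.87148332e-01,  1.57804909e+00, -7.46233136e-07,
        1.27859893e+00, -1.50000017e-01]), 'dq': array([-0.00030505, -0.00255347, -0.00330806, -0.00061561,  0.00096122,
       -0.00060433]), 'joint_efforts': array([ 7.37707778e-04, -4.07297587e+01, -2.93696898e+01, -1.53426495e-04,
        3.45578774e-03, -4.34187385e-06]), 'eef_pos': array([ 0.15568116, -0.65618349,  0.23002798]), 'tcp_rot': array([ 9.93234461e-01,  1.16121024e-01,  3.66762394e-05, -1.10123619e-03]), 'contact_force': array([0.5234386 , 0.14031154, 0.38591562]), 'wrist_torque': array([-0.0405666 , -0.03753444, -0.01845369]), 'finger_force': 0.0, 'opening': 0.9996459902023717}
```

View pics/top0.png

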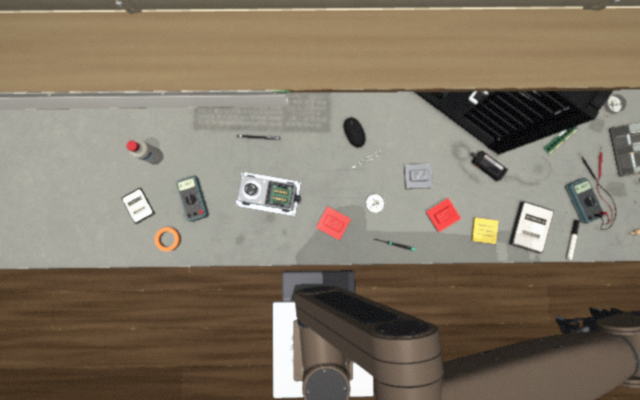

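View pics/scene0.png

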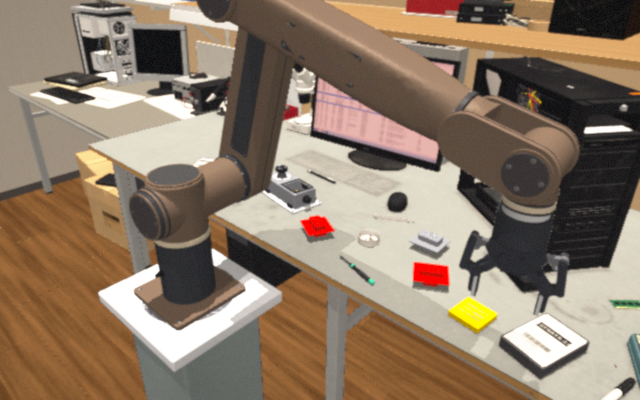

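Top view: stop box at (268,193), its head at (250,189), the bay at (281,196), grey cover at (417,176), tin (375,203), tweezers (367,160), driver (395,244). The scene view confirms the grey cover at (430,243).

```bash
python3 - <<'E'
from h import *
d=np.load("top0.npz");img=d["img"];K,o,Rm=d["K"],d["o"],d["R"]
P=cloud(d,K,o,Rm)
for n,(u,v,z) in dict(head=(250,189,.096),bay=(282,195,.062),cover=(417,175,.04),tin=(375,203,.02),boxc=(268,193,.06),tw=(367,160,.01),shelf=(268,85,.0)).items():
    print(n,ray(K,o,Rm,u,v,z).round(3),"depth:",P[v,u].round(3))
# min-area rects by depth height
def rect(zlo,zhi,x0,x1,y0,y1):
    m=((P[...,2]>zlo)&(P[...,2]<zhi)); w=np.zeros_like(m);w[y0:y1,x0:x1]=1
    m=(m&w).astype(np.uint8); m=cv2.morphologyEx(m,cv2.MORPH_OPEN,np.ones((3,3)))
    c=max(cv2.findContours(m,0,2)[0],key=cv2.contourArea)
    q=cv2.boxPoints(cv2.minAreaRect(c)); z=np.median(P[...,2][m>0])
    W=np.array([ray(K,o,Rm,*p,z) for p in q]);c=W.mean(0); e1=W[1]-W[0];e2=W[2]-W[1]
    print(c.round(4),z,[ (np.linalg.norm(e).round(4),np.degrees(np.arctan2(e[1],e[0])).round(1)) for e in(e1,e2)])
rect(.012,.05,398,436,155,195)
rect(.028,.06,398,436,155,195)
rect(.045,.075,235,305,165,220)
rect(.08,.11,235,305,165,220)
E
```

```text
head [0.511 0.217 0.096] depth: [0.511 0.217 0.097]
bay [0.495 0.122 0.062] depth: [0.498 0.125 0.02 ]
cover [ 0.557 -0.311  0.04 ] depth: [ 0.556 -0.31   0.044]
tin [ 0.469 -0.177  0.02 ] depth: [ 0.47  -0.18   0.002]
boxc [0.501 0.166 0.06 ] depth: [0.501 0.166 0.062]
tw [ 0.612 -0.155  0.01 ] depth: [ 0.613 -0.157  0.   ]
shelf [0.871 0.172 0.   ] depth: [0.672 0.112 0.538]
[ 0.5556 -0.32    0.0261] 0.026148138828479883 [(np.float64(0.0865), np.float64(-87.7)), (np.float64(0.0775), np.float64(-178.9))]
[ 0.5552 -0.3193  0.0401] 0.04008632933217837 [(np.float64(0.0621), np.float64(-85.8)), (np.float64(0.0344), np.float64(-177.0))]
[0.5021 0.1654 0.0609] 0.06093520890283832 [(np.float64(0.0841), np.float64(-9.6)), (np.float64(0.1869), np.float64(-100.4))]
[0.5121 0.2148 0.0955] 0.0954820467000339 [(np.float64(0.0388), np.float64(-45.1)), (np.float64(0.037), np.float64(-135.5))]
```

```bash
python3 -m pendant '[{"dx":41.5,"dy":-25,"dz":-5,"twist":-79},{"dx":41.5,"dy":-25,"dz":-5,"twist":-79},{"dx":41.5,"dy":-25,"dz":-5,"twist":-79},{"dx":41.5,"dy":-25,"dz":-5,"twist":-79},{"dx":41.5,"dy":-25,"dz":-5,"twist":-79},{"dx":41.5,"dy":-25,"dz":-5,"twist":-79},{"dx":41.5,"dy":-25,"dz":-5,"twist":-79},{"dx":41.5,"dy":-25,"dz":-5,"twist":-79},{"dx":41.5,"dy":-25,"dz":-5,"twist":-79},{"dx":41.5,"dy":-25,"dz":-5,"twist":-79}]' 0
python3 - <<'E'
from h import *
c,K,o,Rm=cam("wrist"); save("w0",c["img"]); np.savez("w0.npz",img=c["img"],depth=c["depth"],K=K,o=o,R=Rm)
s=ctrl.get_state(); print(s["qpos"],s["eef_pos"],o,R.from_quat(s["tcp_rot"]).as_matrix().round(3).tolist())
E
```

```text
time: 1.35
eef_pos: [0.5015, -0.3178, 0.2807]
tcp_rot: [0.693, 0.721, -0.0, -0.001]
contact_force: [-0.2, 0.4, 0.4]
opening: 0.001
finger_force: 0.0
[-7.36462964e-01  7.46040558e-02  1.72897885e+00 -4.92444304e-04
  1.33918586e+00 -7.76004688e-01] [ 0.50111151 -0.3182861   0.28065366] [ 0.49800761 -0.23713475  0.42379914] [[-0.04, 0.999, -0.001], [0.999, 0.04, 0.0], [0.0, -0.001, -1.0]]
```

View pics/w0.png

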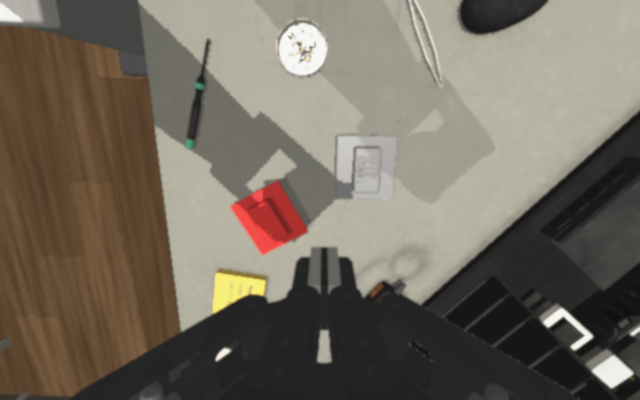

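The wrist view shows the grey cover at (366,167) almost square, with the red look-alike at (268,216).

```bash
cat >> h.py <<'E'
def rect(P,K,o,Rm,zlo,zhi,xy,r):
    m=((P[...,2]>zlo)&(P[...,2]<zhi)&(np.hypot(P[...,0]-xy[0],P[...,1]-xy[1])<r)).astype(np.uint8)
    m=cv2.morphologyEx(m,cv2.MORPH_OPEN,np.ones((3,3)))
    c=max(cv2.findContours(m,0,2)[0],key=cv2.contourArea)
    q=cv2.boxPoints(cv2.minAreaRect(c)); z=np.median(P[...,2][m>0])
    W=np.array([ray(K,o,Rm,*p,z) for p in q]);e1=W[1]-W[0];e2=W[2]-W[1]
    print(W.mean(0).round(4),[ (np.linalg.norm(e).round(4),np.degrees(np.arctan2(e[1],e[0])).round(1)) for e in(e1,e2)])
E
python3 - <<'E'
from h import *
d=np.load("w0.npz");K,o,Rm=d["K"],d["o"],d["R"];P=cloud(d,K,o,Rm)
rect(P,K,o,Rm,.018,.05,(.555,-.317),.065)
rect(P,K,o,Rm,.033,.05,(.555,-.317),.065)
E
python3 -m pendant '[{"dx":41,"dy":-1},{"dx":41,"dy":-1},{"dx":41,"dy":-1},{"dx":41,"dy":-1},{"dx":41,"dy":-1},{"dx":41,"dy":-1},{"dx":41,"dy":-1},{"dx":41,"dy":-1},{"dx":41,"dy":-1}]'
python3 - <<'E'
from h import *
c,K,o,Rm=cam("wrist"); save("w1",c["img"]); np.savez("w1.npz",img=c["img"],depth=c["depth"],K=K,o=o,R=Rm)
P=cloud(c,K,o,Rm)
rect(P,K,o,Rm,.085,.11,(.511,.215),.04)
rect(P,K,o,Rm,.05,.075,(.502,.166),.12)
print(ctrl.get_state()["eef_pos"])
E
```

```text
[ 0.5561 -0.3181  0.0251] [(np.float64(0.0782), np.float64(2.4)), (np.float64(0.0849), np.float64(-83.5))]
[ 0.555  -0.3176  0.0404] [(np.float64(0.0608), np.float64(91.7)), (np.float64(0.0336), np.float64(0.0))]$[0]: bad value
Traceback (most recent call last):
  File "h.py", line 22, in rect
    c=max(cv2.findContours(m,0,2)[0],key=cv2.contourArea)
ValueError: max() iterable argument is empty
```

View pics/w1.png

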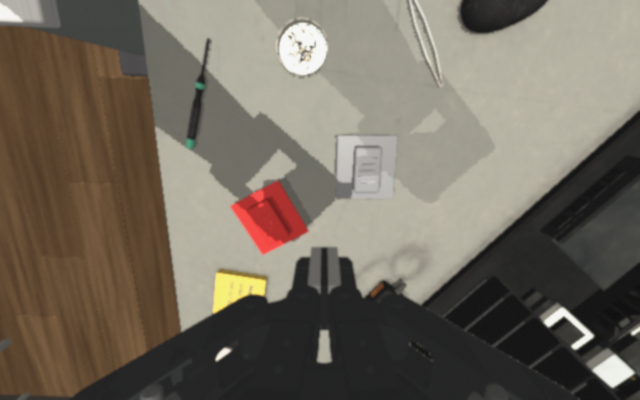

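The move was refused, so that picture repeats the last one; retrying with all keys written.

```bash
python3 -m pendant '[{"dx":41,"dy":-1,"dz":0,"twist":0},{"dx":41,"dy":-1,"dz":0,"twist":0},{"dx":41,"dy":-1,"dz":0,"twist":0},{"dx":41,"dy":-1,"dz":0,"twist":0},{"dx":41,"dy":-1,"dz":0,"twist":0},{"dx":41,"dy":-1,"dz":0,"twist":0},{"dx":41,"dy":-1,"dz":0,"twist":0},{"dx":41,"dy":-1,"dz":0,"twist":0},{"dx":41,"dy":-1,"dz":0,"twist":0}]'
python3 - <<'E'
from h import *
c,K,o,Rm=cam("wrist"); save("w2",c["img"]); np.savez("w2.npz",img=c["img"],depth=c["depth"],K=K,o=o,R=Rm)
P=cloud(c,K,o,Rm)
print(ctrl.get_state()["eef_pos"])
rect(P,K,o,Rm,.085,.11,(.511,.215),.04)
rect(P,K,o,Rm,.05,.075,(.502,.166),.12)
E
```

```text
time: 2.58
eef_pos: [0.4753, 0.0902, 0.2812]
tcp_rot: [0.693, 0.721, -0.0, 0.0]
contact_force: [0.2, -0.1, 0.1]
opening: -0.001
finger_force: 0.0
[0.47531765 0.08999363 0.2811722 ]
[0.5115 0.2185 0.0961] [(np.float64(0.04), np.float64(81.1)), (np.float64(0.0387), np.float64(-7.7))]
[0.5051 0.1741 0.0608] [(np.float64(0.174), np.float64(78.5)), (np.float64(0.0823), np.float64(-8.6))]
```

View pics/w2.png

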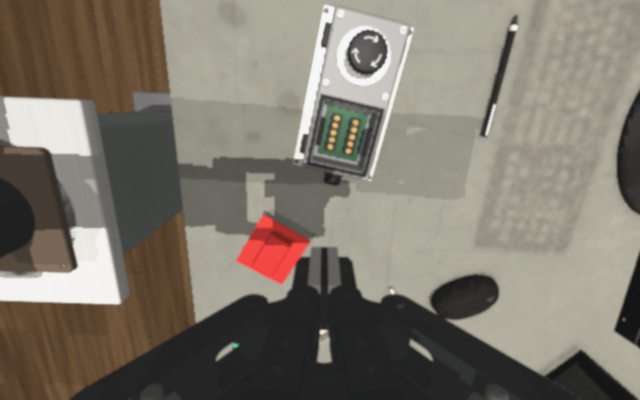

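The wrist view shows the head at (367,51) and the open bay with its black seal around (347,137). Moving shut fingers above the head.

```bash
python3 -m pendant '[{"dx":12.5,"dy":4.1,"dz":6,"twist":0},{"dx":12.5,"dy":4.1,"dz":10,"twist":0},{"dx":12.5,"dy":4.1,"dz":15,"twist":0},{"dx":12.5,"dy":4.1,"dz":17.5,"twist":0},{"dx":12.5,"dy":4.1,"dz":17.5,"twist":0},{"dx":12.5,"dy":4.1,"dz":17.5,"twist":0}]' 0 
python3 -m pendant '[{"dx":0,"dy":0,"dz":0.8,"twist":0},{"dx":0,"dy":0,"dz":1.2,"twist":0},{"dx":0,"dy":0,"dz":1.4,"twist":0},{"dx":0,"dy":0,"dz":1.4,"twist":0}]'
python3 -m pendant '[{"dx":0,"dy":0,"dz":0.2,"twist":0},{"dx":0,"dy":0,"dz":0.3,"twist":0},{"dx":0,"dy":0,"dz":0.3,"twist":0}]'
```

```text
time: 3.38
eef_pos: [0.5127, 0.2171, 0.1082]
tcp_rot: [0.693, 0.721, 0.001, 0.001]
contact_force: [0.4, -0.1, 0.5]
opening: -0.004
finger_force: 0.0
time: 3.88
eef_pos: [0.5121, 0.2179, 0.0938]
tcp_rot: [0.692, 0.721, 0.001, 0.001]
contact_force: [-0.6, -1.2, 5.1]
opening: -0.003
finger_force: 2.4
time: 4.25
eef_pos: [0.5121, 0.2179, 0.091]
tcp_rot: [0.692, 0.722, 0.001, 0.001]
contact_force: [-0.8, -3.1, 5.9]
opening: 0.003
finger_force: 3.3
```

```bash
python3 -m pendant '[{"dx":0,"dy":0,"dz":0.2,"twist":0},{"dx":0,"dy":0,"dz":0.3,"twist":0},{"dx":0,"dy":0,"dz":0.4,"twist":0},{"dx":0,"dy":0,"dz":0.4,"twist":0}]'
```

```text
time: 4.75
eef_pos: [0.5122, 0.218, 0.088]
tcp_rot: [0.692, 0.722, 0.001, 0.001]
contact_force: [-3.1, -2.5, 10.7]
opening: 0.0
finger_force: 5.4
```

```bash
python3 -m pendant '[{"dx":0,"dy":0,"dz":-2,"twist":0},{"dx":0,"dy":0,"dz":-5,"twist":0},{"dx":0,"dy":0,"dz":-6,"twist":0},{"dx":0,"dy":0,"dz":-6,"twist":0},{"dx":0,"dy":0,"dz":-6,"twist":0}]' 85 25
python3 - <<'E'
from h import *
c,K,o,Rm=cam("wrist"); save("w3",c["img"]); np.savez("w3.npz",img=c["img"],depth=c["depth"],K=K,o=o,R=Rm)
P=cloud(c,K,o,Rm)
s=ctrl.get_state();print(s["eef_pos"],s["opening"])
d=np.hypot(P[...,0]-.5118,P[...,1]-.2175)<.012
print(np.percentile(P[d][:,2],[5,25,50,75,95]))
rect(P,K,o,Rm,.083,.105,(.511,.216),.03)
E
```

```text
time: 5.38
eef_pos: [0.5101, 0.2179, 0.1438]
tcp_rot: [0.693, 0.721, -0.001, -0.001]
contact_force: [0.2, -0.4, 0.2]
opening: 0.849
finger_force: 0.0
[0.51007275 0.21784201 0.14372606] 0.8482733557104738
[0.08976361 0.09047681 0.09112596 0.21983947 0.22829895]
[0.5122 0.2212 0.0902] [(np.float64(0.0402), np.float64(84.3)), (np.float64(0.0381), np.float64(-5.0))]
```

View pics/w3.png

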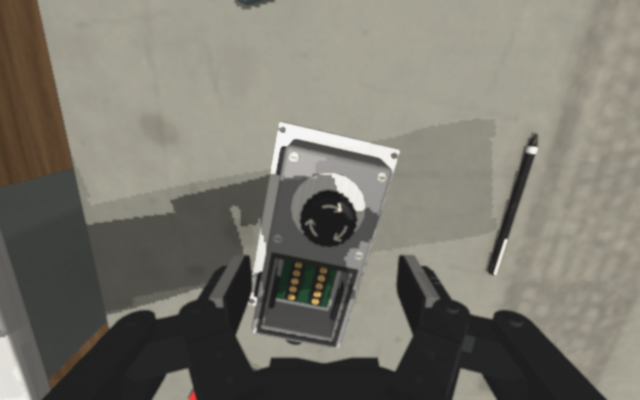

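The head is latched, with its top at 90 mm. Lowering around it, gripping, and twisting clockwise.

```bash
python3 -m pendant '[{"dx":0,"dy":0.1,"dz":3,"twist":0},{"dx":0,"dy":0.1,"dz":6,"twist":0},{"dx":0,"dy":0.1,"dz":7.5,"twist":0},{"dx":0,"dy":0.1,"dz":7.9,"twist":0},{"dx":0,"dy":0.1,"dz":7.9,"twist":0}]'
python3 -m pendant '[{"dx":0,"dy":0,"dz":0,"twist":0},{"dx":0,"dy":0,"dz":0,"twist":0},{"dx":0,"dy":0,"dz":0,"twist":0},{"dx":0,"dy":0,"dz":0,"twist":0}]' 35 40
```

```text
time: 6.05
eef_pos: [0.5124, 0.2182, 0.0667]
tcp_rot: [0.693, 0.721, 0.0, 0.0]
contact_force: [-0.1, 0.2, -0.2]
opening: 0.848
finger_force: 0.0
time: 6.55
eef_pos: [0.513, 0.2183, 0.0676]
tcp_rot: [0.693, 0.721, 0.001, 0.001]
contact_force: [-1.2, 0.1, 5.4]
opening: 0.443
finger_force: 40.0
```

```bash
python3 -m pendant '[{"dx":0,"dy":0,"dz":0,"twist":8},{"dx":0,"dy":0,"dz":0,"twist":16},{"dx":0,"dy":0,"dz":0,"twist":24},{"dx":0,"dy":0,"dz":0,"twist":32},{"dx":0,"dy":0,"dz":0,"twist":40},{"dx":0,"dy":0,"dz":0,"twist":48},{"dx":0,"dy":0,"dz":0,"twist":56},{"dx":0,"dy":0,"dz":0,"twist":64},{"dx":0,"dy":0,"dz":0,"twist":64}]'
python3 -c "
from h import *
s=ctrl.get_state();print(s['wrist_torque'],R.from_quat(s['tcp_rot']).as_matrix().round(3).tolist(),s['qpos'][5])"
```

```text
time: 7.68
eef_pos: [0.5129, 0.2184, 0.0678]
tcp_rot: [0.97, 0.244, 0.001, -0.0]
contact_force: [-1.1, 0.6, 6.2]
opening: 0.446
finger_force: 40.2
[ 0.02343814  0.16985596 -0.01064754] [[0.88, 0.474, 0.002], [0.474, -0.88, 0.0], [0.002, 0.0, -1.0]] 1.2972343856711237
```

```bash
python3 -m pendant '[{"dx":0,"dy":0,"dz":0,"twist":0},{"dx":0,"dy":0,"dz":0,"twist":0},{"dx":0,"dy":0,"dz":0,"twist":0},{"dx":0,"dy":0,"dz":-4,"twist":0},{"dx":0,"dy":0,"dz":-10,"twist":0},{"dx":0,"dy":0,"dz":-16,"twist":0},{"dx":0,"dy":0,"dz":-20,"twist":-10},{"dx":0,"dy":0,"dz":-20,"twist":-20},{"dx":0,"dy":0,"dz":-20,"twist":-30},{"dx":0,"dy":0,"dz":-20,"twist":-40}]' 85
python3 -m pendant '[{"dx":-7.5,"dy":0,"dz":0,"twist":-10},{"dx":-7.5,"dy":0,"dz":0,"twist":-20},{"dx":-7.5,"dy":0,"dz":0,"twist":-24},{"dx":-7.5,"dy":0,"dz":0,"twist":-24}]'
python3 - <<'E'
from h import *
c,K,o,Rm=cam("wrist"); save("w4",c["img"]); np.savez("w4.npz",img=c["img"],depth=c["depth"],K=K,o=o,R=Rm)
P=cloud(c,K,o,Rm)
s=ctrl.get_state();print(s["eef_pos"],R.from_quat(s['tcp_rot']).as_matrix().round(3).tolist())
d=np.hypot(P[...,0]-.5118,P[...,1]-.2175)<.012
print(np.percentile(P[d][:,2],[5,50,95]))
rect(P,K,o,Rm,.083,.105,(.511,.216),.04)
rect(P,K,o,Rm,.056,.075,(.502,.166),.11)
E
```

```text
time: 8.93
eef_pos: [0.5118, 0.218, 0.266]
tcp_rot: [0.826, 0.564, -0.0, -0.0]
contact_force: [0.7, 0.4, -0.5]
opening: 0.849
finger_force: 0.0
time: 9.43
eef_pos: [0.4841, 0.1481, 0.266]
tcp_rot: [0.693, 0.721, -0.0, -0.0]
contact_force: [-0.2, 0.4, 0.3]
opening: 0.85
finger_force: 0.0
[0.48421024 0.1483082  0.26605277] [[-0.039, 0.999, -0.0], [0.999, 0.039, -0.0], [-0.0, -0.0, -1.0]]
[0.09547449 0.09665491 0.09782329]
[0.5121 0.2192 0.0961] [(np.float64(0.0376), np.float64(2.3)), (np.float64(0.0389), np.float64(-84.7))]
[0.5029 0.1739 0.0607] [(np.float64(0.1737), np.float64(77.0)), (np.float64(0.0824), np.float64(-10.6))]
```

View pics/w4.png

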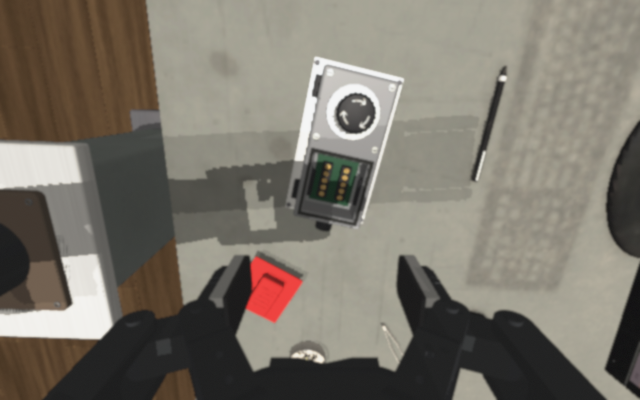

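Button is back up (top at 96 mm), bay at about (335,185). One closer look straight over the bay.

```bash
python3 -m pendant '[{"dx":-6,"dy":0.8,"dz":3,"twist":0},{"dx":-9.8,"dy":0.8,"dz":6,"twist":0},{"dx":-9.8,"dy":0.8,"dz":6,"twist":0},{"dx":-9.8,"dy":0.8,"dz":6,"twist":0}]' 100
python3 - <<'E'
from h import *
c,K,o,Rm=cam("wrist"); np.savez("w5.npz",img=c["img"],depth=c["depth"],K=K,o=o,R=Rm)
P=cloud(c,K,o,Rm); print(o)
v,u=np.nonzero(np.hypot(P[...,0]-.496,P[...,1]-.131)<.09)
save("w5",cv2.resize(c["img"][v.min():v.max(),u.min():u.max()],None,fx=3,fy=3)[:600,:800]); print(u.min(),v.min())
rect(P,K,o,Rm,.056,.075,(.502,.166),.11)
rect(P,K,o,Rm,.0,.05,(.496,.131),.038)
E
```

```text
time: 9.98
eef_pos: [0.4967, 0.0511, 0.2067]
tcp_rot: [0.693, 0.721, 0.0, 0.0]
contact_force: [1.3, 0.9, 0.1]
opening: 0.998
finger_force: 0.0
[0.49303275 0.13175131 0.34983828]
2 0
[0.5    0.1539 0.0609] [(np.float64(0.1333), np.float64(76.2)), (np.float64(0.0813), np.float64(-8.6))]
[0.4966 0.1326 0.0227] [(np.float64(0.0758), np.float64(77.5)), (np.float64(0.0636), np.float64(-9.1))]
```

View pics/w5.png

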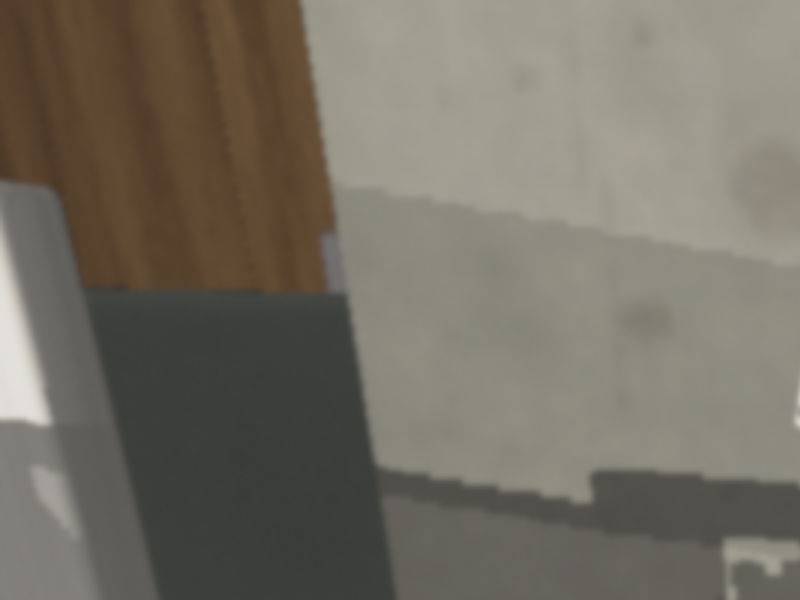

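The crop went wrong (zero-depth pixels stretched it); cropping again round the bay, from the saved image.

```bash
cat >> h.py <<'E'
def proj(K,o,Rm,p):
    q=Rm.T@(np.array(p)-o); return K[0,2]-K[0,0]*q[0]/q[2],K[1,2]+K[1,1]*q[1]/q[2]
E
python3 - <<'E'
from h import *
d=np.load("w5.npz");K,o,Rm=d["K"],d["o"],d["R"]
u,v=map(int,proj(K,o,Rm,(.496,.131,.062))); print(u,v)
u0,v0=u-80,max(v-75,0); print(u0,v0)
save("w5b",cv2.resize(d["img"][v0:v0+150,u0:u0+160],None,fx=4,fy=4,interpolation=cv2.INTER_CUBIC))
E
```

```text
326 103
246 28
```

View pics/w5b.png

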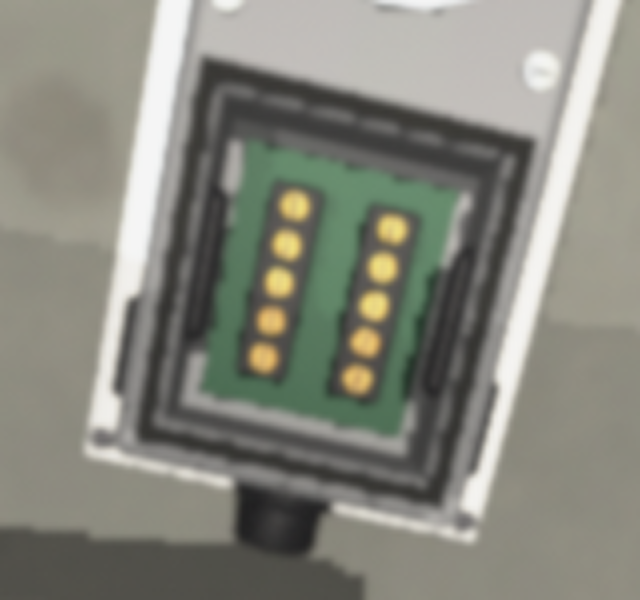

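The seal's outer corners in the crop: (203,60), (533,140), (440,508), (138,440).

```bash
python3 - <<'E'
from h import *
d=np.load("w5.npz");K,o,Rm=d["K"],d["o"],d["R"]
W=np.array([ray(K,o,Rm,246+a/4,28+b/4,.062) for a,b in[(203,60),(533,140),(440,508),(138,440)]])
print(W.round(4).tolist(),W.mean(0))
for i,j in((0,1),(1,2),(2,3),(3,0)):
    e=W[j]-W[i];print(np.linalg.norm(e),np.degrees(np.arctan2(e[1],e[0])))
d=np.load("w0.npz");K,o,Rm=d["K"],d["o"],d["R"];P=cloud(d,K,o,Rm)
for r in(.05,.06,.07): rect(P,K,o,Rm,.020,.05,(.555,-.317),r)
s=ctrl.get_state();print(s["eef_pos"])
E
```

```text
[[0.4683, 0.1786, 0.062], [0.5396, 0.166, 0.062], [0.5254, 0.0858, 0.062], [0.4543, 0.0988, 0.062]] [0.49689498 0.13229747 0.062     ]
0.07245161097594527 -10.04789890952663
0.08141938145859634 -100.07575055696806
0.07229845746552609 169.69411324240028
0.08109391253545466 80.03286400653609
[ 0.5561 -0.3181  0.0251] [(np.float64(0.0756), np.float64(2.4)), (np.float64(0.0849), np.float64(-83.5))]
[ 0.5561 -0.3181  0.0251] [(np.float64(0.0782), np.float64(2.4)), (np.float64(0.0849), np.float64(-83.5))]
[ 0.5561 -0.3181  0.0251] [(np.float64(0.0782), np.float64(2.4)), (np.float64(0.0849), np.float64(-83.5))]
[0.49700623 0.05145996 0.20734634]
```

```bash
python3 -m pendant '[{"dx":-37.1,"dy":4.4,"dz":0,"twist":0},{"dx":-37.1,"dy":4.4,"dz":0,"twist":0},{"dx":-37.1,"dy":4.4,"dz":0,"twist":0},{"dx":-37.1,"dy":4.4,"dz":0,"twist":0},{"dx":-37.1,"dy":4.4,"dz":4,"twist":0},{"dx":-37.1,"dy":4.4,"dz":10,"twist":0},{"dx":-37.1,"dy":4.4,"dz":12,"twist":0},{"dx":-37.1,"dy":4.4,"dz":12,"twist":0},{"dx":-37.1,"dy":4.4,"dz":12,"twist":0}]' 72
python3 - <<'E'
from h import *
c,K,o,Rm=cam("wrist"); save("w6",c["img"]); np.savez("w6.npz",img=c["img"],depth=c["depth"],K=K,o=o,R=Rm)
P=cloud(c,K,o,Rm);s=ctrl.get_state();print(s["eef_pos"],R.from_quat(s['tcp_rot']).as_matrix().round(3).tolist())
rect(P,K,o,Rm,.020,.05,(.555,-.317),.06)
rect(P,K,o,Rm,.033,.05,(.555,-.317),.06)
E
```

```text
time: 11.15
eef_pos: [0.5571, -0.3176, 0.0886]
tcp_rot: [0.692, 0.722, 0.0, 0.001]
contact_force: [0.0, 0.1, 0.6]
opening: 0.723
finger_force: 0.0
[ 0.55758806 -0.31780922  0.08977502] [[-0.043, 0.999, 0.004], [0.999, 0.043, -0.003], [-0.003, 0.004, -1.0]]
[ 0.556  -0.3177  0.025 ] [(np.float64(0.0757), np.float64(2.4)), (np.float64(0.0854), np.float64(-84.4))]
[ 0.556  -0.3171  0.0404] [(np.float64(0.033), np.float64(2.4)), (np.float64(0.0599), np.float64(-86.1))]
```

View pics/w6.png

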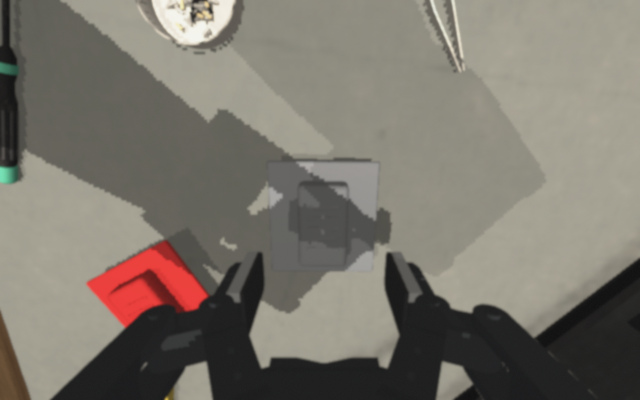

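The cover lies centred between the fingers at (323,218), and the tin at (190,10) is clear. Descending and gripping.

```bash
python3 -m pendant '[{"dx":0,"dy":-0.1,"dz":3,"twist":0},{"dx":0,"dy":-0.1,"dz":5,"twist":0},{"dx":0,"dy":-0.1,"dz":6,"twist":0},{"dx":0,"dy":-0.1,"dz":6.2,"twist":0},{"dx":0,"dy":-0.1,"dz":6.2,"twist":0}]'
python3 -m pendant '[{"dx":0,"dy":0,"dz":0,"twist":0},{"dx":0,"dy":0,"dz":0,"twist":0},{"dx":0,"dy":0,"dz":0,"twist":0},{"dx":0,"dy":0,"dz":0,"twist":0},{"dx":0,"dy":0,"dz":0,"twist":0}]' 20 60
```

```text
time: 11.82
eef_pos: [0.5549, -0.3184, 0.0251]
tcp_rot: [0.692, 0.721, 0.0, 0.001]
contact_force: [-0.3, -0.0, 0.4]
opening: 0.719
finger_force: 0.0
time: 12.45
eef_pos: [0.5551, -0.3188, 0.0254]
tcp_rot: [0.693, 0.721, 0.0, 0.001]
contact_force: [0.9, 0.1, 5.5]
opening: 0.383
finger_force: 61.8
```

```bash
python3 -m pendant '[{"dx":0,"dy":0,"dz":-2,"twist":0},{"dx":0,"dy":0,"dz":-6,"twist":0},{"dx":0,"dy":0,"dz":-12,"twist":0},{"dx":0,"dy":0,"dz":-17,"twist":0},{"dx":0,"dy":0,"dz":-17,"twist":0},{"dx":0,"dy":0,"dz":-17,"twist":0}]'
cat > held.py <<'E'
from h import *
c,K,o,Rm=cam("wrist"); P=cloud(c,K,o,Rm)
s=ctrl.get_state();t=np.array(s["eef_pos"]);Rt=R.from_quat(s["tcp_rot"]).as_matrix()
Q=(P-t)@Rt   # tool frame
np.savez("held.npz",img=c["img"],Q=Q)
# plate upper face visible part ahead of the fingers (tool x>0.012)
m=(Q[...,0]>.014)&(Q[...,0]<.06)&(abs(Q[...,1])<.045)&(abs(Q[...,2])<.03)&(c["depth"]>0)
q=Q[m]; print(len(q),"z pct",np.percentile(q[:,2],[5,25,50,75,95]).round(4))
pl=q[abs(q[:,2]-np.percentile(q[:,2],70))<.004]
A=np.c_[pl[:,:2],np.ones(len(pl))];print("plane slopes,z0",np.linalg.lstsq(A,pl[:,2],rcond=None)[0].round(4))
cn=cv2.minAreaRect(pl[:,:2].astype(np.float32)*1000);print("plate part mm",cn, "xmax",np.percentile(pl[:,0],99.5),"y",np.percentile(pl[:,1],[.5,99.5]))
print(t,s["opening"],s["finger_force"],Rt[:,0])
E
python3 held.py
```

```text
time: 13.2
eef_pos: [0.5538, -0.3176, 0.1937]
tcp_rot: [0.693, 0.721, -0.0, -0.001]
contact_force: [0.5, 0.3, -1.2]
opening: 0.379
finger_force: 61.2
9538 z pct [-0.0168 -0.0135 -0.0007 -0.0001  0.0007]
plane slopes,z0 [ 0.0134 -0.0009 -0.0007]
plate part mm ((28.43061065673828, -0.17817306518554688), (78.13578796386719, 28.865455627441406), 89.99412536621094) xmax 0.042674981535373274 y [-0.03849627  0.03820494]
[ 0.55333035 -0.31722232  0.19230363] 0.384809816498103 61.166757345199585 [-0.04081976  0.99916315  0.0025991 ]
```

Cover held square and centred on the tool (plate top at TCP). Carrying it over the bay.

```bash
python3 -m pendant '[{"dx":5,"dy":-0.4,"dz":0,"twist":0},{"dx":10,"dy":-0.9,"dz":0,"twist":2},{"dx":15,"dy":-1.3,"dz":0,"twist":4},{"dx":20,"dy":-1.7,"dz":0,"twist":6},{"dx":25,"dy":-2.1,"dz":0,"twist":8},{"dx":30,"dy":-2.6,"dz":0,"twist":10},{"dx":35,"dy":-3,"dz":0,"twist":12.3},{"dx":40,"dy":-3.4,"dz":0,"twist":12.3},{"dx":45.2,"dy":-3.9,"dz":0,"twist":12.3},{"dx":45.2,"dy":-3.9,"dz":0,"twist":12.3}]'
python3 -m pendant '[{"dx":0,"dy":0,"dz":3,"twist":0},{"dx":0,"dy":0,"dz":7,"twist":0},{"dx":0,"dy":0,"dz":7,"twist":0},{"dx":0,"dy":0,"dz":7,"twist":0}]'
cat > rel.py <<'E'
from h import *
s=ctrl.get_state();t=np.array(s["eef_pos"]);Rt=R.from_quat(s["tcp_rot"]).as_matrix()
print("yaw y",np.degrees(np.arctan2(Rt[1,1],Rt[0,1])),"tilt",Rt[:2,2],"pos",t,"cm to bay in tool",(Rt.T@(np.array([.4969,.1323,.066])-t)*100).round(2),s["contact_force"])
E
python3 rel.py; python3 held.py
python3 - <<'E'
from h import *
c,K,o,Rm=cam("wrist");P=cloud(c,K,o,Rm)
rect(P,K,o,Rm,.088,.104,(.512,.218),.03)
E
```

```text
time: 14.5
eef_pos: [0.4947, 0.1346, 0.1917]
tcp_rot: [0.764, 0.645, -0.002, -0.002]
contact_force: [0.3, 0.0, -0.7]
opening: 0.383
finger_force: 61.2
time: 15.0
eef_pos: [0.4974, 0.1312, 0.1247]
tcp_rot: [0.766, 0.643, -0.0, 0.0]
contact_force: [0.6, 0.1, -0.1]
opening: 0.38
finger_force: 61.1
yaw y -10.009927668253598 tilt [-0.00013496 -0.00018323] pos [0.49740852 0.1312416  0.12469641] cm to bay in tool [ 0.1  -0.07  5.87] [ 0.61798804  0.0832012  -0.09723853]
9532 z pct [-0.0145 -0.0113  0.0016  0.0022  0.0029]
plane slopes,z0 [0.0119 0.0035 0.0016]
plate part mm ((28.500160217285156, -1.2490425109863281), (78.22776794433594, 28.967987060546875), 89.98548126220703) xmax 0.04264585472425235 y [-0.03968813  0.03706317]
[0.49805524 0.13141217 0.12562417] 0.3826628484096152 61.13075852394104 [1.73729536e-01 9.84793348e-01 3.30337338e-04]
[0.5122 0.2189 0.0961] [(np.float64(0.0381), np.float64(-4.8)), (np.float64(0.0395), np.float64(-91.8))]
```

```bash
python3 -m pendant '[{"dx":0.1,"dy":0,"dz":2,"twist":0},{"dx":0.1,"dy":0,"dz":3,"twist":0},{"dx":0.1,"dy":0,"dz":3,"twist":0},{"dx":0.1,"dy":0,"dz":3,"twist":0},{"dx":0.1,"dy":0,"dz":3,"twist":0}]'
for i in 1 2 3; do python3 rel.py; python3 held.py | grep "plate"; done
```

```text
time: 15.72
eef_pos: [0.4978, 0.1329, 0.0952]
tcp_rot: [0.766, 0.643, 0.001, 0.0]
contact_force: [0.2, -0.2, -1.2]
opening: 0.378
finger_force: 61.2
yaw y -9.959207879881737 tilt [1.45780358e-03 8.23369739e-05] pos [0.49777728 0.13289842 0.09515788] cm to bay in tool [-0.08 -0.08  2.92] [ 0.23212114 -0.20903478 -1.20832424]
plate part mm ((28.547800064086914, -0.7279777526855469), (78.28240203857422, 29.162090301513672), 89.90568542480469) xmax 0.04293118861400739 y [-0.03897892  0.03772003]
yaw y -9.96290030984906 tilt [1.26955180e-03 7.22991008e-05] pos [0.49767286 0.13289625 0.09500826] cm to bay in tool [-0.07 -0.07  2.9 ] [-0.19376083  0.90582294 -0.47123721]
plate part mm ((28.637744903564453, -0.5722160339355469), (29.225353240966797, 78.23188018798828), 0.036402322351932526) xmax 0.04294073180788415 y [-0.03899792  0.03777765]
yaw y -9.958828415989574 tilt [1.01091519e-03 7.12135862e-05] pos [0.49756617 0.13291486 0.09488929] cm to bay in tool [-0.07 -0.06  2.89] [-0.36256492 -0.97478248 -0.2855002 ]
plate part mm ((28.598892211914062, -0.6338119506835938), (78.08766174316406, 29.163267135620117), 89.9810791015625) xmax 0.0429232443281798 y [-0.03900066  0.03772489]
```

```bash
python3 -m pendant '[{"dx":-0.05,"dy":0,"dz":0.5,"twist":0},{"dx":-0.05,"dy":0,"dz":1,"twist":0},{"dx":-0.05,"dy":0,"dz":1.4,"twist":0},{"dx":-0.05,"dy":0,"dz":1.6,"twist":0},{"dx":-0.05,"dy":0,"dz":1.6,"twist":0}]'; python3 rel.py
```

```text
time: 16.5
eef_pos: [0.497, 0.1324, 0.0781]
tcp_rot: [0.766, 0.643, -0.0, -0.0]
contact_force: [-0.1, -0.6, -1.3]
opening: 0.38
finger_force: 61.2
yaw y -9.962456724849863 tilt [-4.72465192e-04  4.97763403e-06] pos [0.49698183 0.13238936 0.07806097] cm to bay in tool [-0.01 -0.01  1.21] [-0.06030433 -0.55647188 -1.26225081]
```

```bash
python3 -m pendant '[{"dx":0,"dy":0,"dz":0.2,"twist":0},{"dx":0,"dy":0,"dz":0.4,"twist":0},{"dx":0,"dy":0,"dz":0.5,"twist":0},{"dx":0,"dy":0,"dz":0.5,"twist":0}]'; python3 -m pendant '[{"dx":0,"dy":0,"dz":0.2,"twist":0},{"dx":0,"dy":0,"dz":0.3,"twist":0},{"dx":0,"dy":0,"dz":0.3,"twist":0}]';python3 rel.py
```

```text
time: 17.0
eef_pos: [0.4979, 0.1325, 0.0754]
tcp_rot: [0.766, 0.643, 0.0, 0.0]
contact_force: [-3.2, -0.9, 9.2]
opening: 0.382
finger_force: 62.3
time: 17.38
eef_pos: [0.4984, 0.1327, 0.0732]
tcp_rot: [0.766, 0.643, 0.001, 0.0]
contact_force: [-5.0, -1.1, 12.4]
opening: 0.378
finger_force: 62.8
yaw y -9.971315058567779 tilt [0.00180113 0.00032715] pos [0.49837933 0.13265302 0.0732431 ] cm to bay in tool [-0.06 -0.14  0.72] [-5.00035121 -1.11622447 12.36887542]
```

```bash
python3 -m pendant '[{"dx":0,"dy":-0.1,"dz":0.2,"twist":0},{"dx":0,"dy":-0.1,"dz":0.3,"twist":0},{"dx":0,"dy":-0.1,"dz":0.4,"twist":0},{"dx":0,"dy":-0.1,"dz":0.4,"twist":0}]';python3 rel.py; python3 held.py | grep pl
```

```text
time: 17.88
eef_pos: [0.4965, 0.1326, 0.0674]
tcp_rot: [0.766, 0.643, 0.0, 0.0]
contact_force: [-3.0, 0.5, 7.4]
opening: 0.382
finger_force: 62.1
yaw y -9.951347399310022 tilt [ 5.14922559e-05 -1.82965820e-05] pos [0.49653433 0.13263167 0.06738878] cm to bay in tool [-0.03  0.04  0.14] [-2.96548352  0.51160994  7.36085084]
plane slopes,z0 [0.0135 0.0023 0.0061]
plate part mm ((37.24065017700195, 0.0044403076171875), (45.77631378173828, 84.08625030517578), 0.2386867254972458) xmax 0.05994689985404775 y [-0.04093812  0.04134723]
```

```bash
python3 -m pendant '[{"dx":0,"dy":0,"dz":0.2,"twist":0},{"dx":0,"dy":0,"dz":0.3,"twist":0},{"dx":0,"dy":0,"dz":0.4,"twist":0},{"dx":0,"dy":0,"dz":0.4,"twist":0}]';python3 rel.py
```

```text
time: 18.42
eef_pos: [0.4966, 0.1326, 0.0673]
tcp_rot: [0.766, 0.643, -0.001, -0.001]
contact_force: [-13.9, -2.2, 29.8]
opening: 0.381
finger_force: 64.8
yaw y -9.920984098774948 tilt [-0.00270515 -0.00078965] pos [0.49663204 0.13264327 0.0673056 ] cm to bay in tool [-0.03  0.03  0.13] [-13.93722522  -2.17410739  29.81274975]
```

```bash
python3 -m pendant '[{"dx":0,"dy":0,"dz":-0.1,"twist":0},{"dx":0,"dy":0,"dz":-0.1,"twist":0},{"dx":0,"dy":0,"dz":-0.1,"twist":0},{"dx":0,"dy":0,"dz":-0.1,"twist":0}]';python3 rel.py
python3 - <<'E'
from h import *
c,K,o,Rm=cam("wrist");P=cloud(c,K,o,Rm);ok=c["depth"]>0
rect(P,K,o,Rm,.088,.104,(.512,.218),.03)
Rz=R.from_euler('z',-10,degrees=True).as_matrix()
Q=(P-[.4969,.1323,.062])@Rz
for z0,z1,n in((.0025,.008,"plate"),(.014,.024,"hump")):
  m=ok&(abs(Q[...,0])<.05)&(Q[...,1]>.014)&(Q[...,1]<.046)&(Q[...,2]>z0)&(Q[...,2]<z1);q=Q[m]
  print(n,len(q),np.median(q[:,2]),np.linalg.lstsq(np.c_[q[:,:2],np.ones(len(q))],q[:,2],rcond=None)[0].round(4),np.percentile(q[:,0],[1,99]),np.percentile(q[:,1],99))
E
```

```text
time: 18.92
eef_pos: [0.4966, 0.1326, 0.0673]
tcp_rot: [0.766, 0.643, -0.001, -0.0]
contact_force: [-11.3, -1.7, 24.0]
opening: 0.381
finger_force: 64.1
yaw y -9.927862844871639 tilt [-0.00184644 -0.00058614] pos [0.49659497 0.13264161 0.06732145] cm to bay in tool [-0.03  0.04  0.13] [-11.28218512  -1.74377669  23.97470965]
[0.5121 0.2189 0.0961] [(np.float64(0.039), np.float64(64.9)), (np.float64(0.0371), np.float64(-19.9))]
plate 6583 0.004409879624693053 [-0.0005 -0.005   0.0046] [-0.03922906  0.03683142] 0.04301405947630789
hump 2647 0.020148291802902257 [ 0.001  -0.1473  0.0232] [-0.01754641  0.01519655] 0.030339784441652088
```

The plate is flush (4.4 mm against the expected 4), level, centred to about 1 mm, and pressed with 24 N. The button is up. Handing in.

```bash
python3 -c "
from plant import ctrl
print(ctrl.sign_off())"
```

```text
the job is handed in; nothing more can be done
None
```

Job handed in, verdict not returned: the button latched, was twisted clockwise and sprang back up; the grey cover lies flush on the seal after the snap-through force drop and is pressed with about 24 N, though I did not read the catches directly or re-check the bystanders.

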